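Open the parchment case and hold its lid

ROBOT

A 6-joint arm with a two-finger parallel gripper is mounted at the origin on the work surface. World frame = base frame: x ahead of the robot, y to its left, z up, the work surface at z = 0. Lengths are in m, angles in degrees, forces in N, time in s.
With the tool pointing down it reaches from about 0.25 to 0.725 m from the base axis. Payload 9.7 kg.
Tool frame: the origin (TCP) lies where the fingers leave the gripper's body, on its centre line; the fingertips stand 73 mm ahead of it and the grasp point (between the pads) lies 54 mm ahead of it; y points along the fingers, x is the direction in which the jaws open and shut, and the axes are right-handed (so a half turn about y gives the same grasp; the last joint's range is limited). The gripper opens to 85 mm and grips with 20 to 120 N. Pads are 22 mm wide; open, the fingers measure 114 mm over their backs; the gripper's body (76 mm by 85 mm) begins 54 mm behind the grasp point. The pads swing forward as they close: fully open they stand 13 mm farther back than shut.
Start: joints at [0, 4.979, 10.078, 95.1, 0, 90], TCP at [0.55, -0, 0.304] pointing down, gripper open.
Joint ranges: [-179.16, 179.16], [-48.56, 103.87], [-65.8, 70.77], [-126.05, 130.52], [-82.76, 87.17], [-180, 180]. Speed limits (degrees/s): [127.2, 127.2, 147.25, 180, 180, 180].

INTERFACE

Orientations are given as [roll, pitch, yaw] about the fixed x, y, z axes, in that order (R = Rz(yaw) Ry(pitch) Rx(roll)).
In Python, from workcell import sensors, imaging, bot, models gives the robot as it stands.
- The arm moves only by the tool arm_command, never from a script. Its argument "rows" is one flat list of numbers, 7 for each row, row after row: the shift along the tool's x, y, z in cm, then the turn, a rotation vector about the tool's x, y, z in degrees, then the gripper's target within -1 to 1 (fully open at 1, half-way at 0, shut at -1). A call has 1 to 12 rows; each row is the pose to reach, as a shift and turn from the pose commanded when the call began, along the tool's axes at that moment; what a row does not reach only later rows make up. A row lasts 1/12 s, in which the tool goes at most 41.7 mm and 7.16 degrees, less where a joint would pass 70% of its speed; a pose out of reach is approached as far as the arm can. A call with a gripper value outside its range is refused whole. The fingers move at their own pace and stop on an object; "force" is the grip in N (left out, the last holds). Time passes only in rows, so rows that repeat a pose let the fingers close. It gives the time, the measured TCP pose, the force and the opening at its end, in the units of the state.
- sensors.get_obs(): the state, without advancing time (a new reading comes with each control period).
- imaging.camera(name): name is "scene" or "side" or "wrist"; returns a dict with "pixels" (384x512x3 uint8, blue, green, red), "z_map" (384x512 float32, m along the optical axis (not along the pixel's ray), 0 where there is no reading), "camera_matrix" (3x3 intrinsics, pixels), "D" ([k1, k2, p1, p2, k3] as OpenCV has them; the pictures are not rectified), "world_from_camera" (4x4, takes a point from camera to world coordinates). Camera axes: x right, y up, looking along -z (the intrinsics and any distortion apply to the point x, -y, -z); pixel columns grow to the right and rows downward; lengths in m; the calibration is good to about 2 mm. A picture is of the moment at which its call begins.
- bot.job_done(): hands the job in, once; it reports no verdict.
Trained networks look in the newest picture that a camera, given by its name, has taken for a name from the list of things; names that differ only in an ending like _2 or _b are one class to them, and where a whole thing is asked for, a point or a joint stands for the part that bears it (a point fixed in the world has none). Each returns a list of dicts, best first, with "conf" (0 to 1); they miss things now and then, are a little off and sometimes report something else, mostly with a low value. They report only what shows in the picture. A call takes as long as a camera call.
- models.search_frame(thing, camera): "extent" ([centre column, centre row, width, height] in pixels, round what is visible of it).
- models.spot_point(thing, camera): "location" ([column, row] in pixels: a listed point, or the origin of a listed thing).
The state is a dict: "time": time; "q": joint angles; "qd": joint speeds; "joint_efforts": joint torques, N m; "ee_pos": TCP position; "tcp_rot": TCP orientation; "wrist_force": force on the tool from outside, world axes, zero at the start; "torque": the same for the moment, N m; "opening": finger opening in m.
Only numpy, scipy, OpenCV 4.12 (cv2) and the standard library are available. Lean on these libraries where they do the work, as an engineer would, in place of code of your own. Each camera call takes 0.05 s, during which the arm holds its last target.

TASK

Open the scribe's wooden parchment case: turn both brass turnbuttons a quarter turn so that they lie along the lid's edge, clear of it, then lift the lid by its brass bar pull and hold it open at 60 degrees so that the scribe can reach in for a sheet. The lid has no stay and falls shut by itself, so do not let it drop, and finish while still holding it there steadily with the gripper's fingers. Leave everything else on the desk standing where it is.

Things in the scene. Friction and masses are not known exactly. Their poses are not given: they have to be found in the camera images.
- case: parchment case: fixed brown wooden box with brass fittings, 280 mm front to back (x), 340 mm wide (y), 70 mm high; stands at varying places, turned up to 17 degrees. Origin: centre of its underside, on the desk; x points from its front (nearest the robot) to its back, y left, z up. Its top is flat: front rail from x = -140 to -90 mm, lid (flush) from -88 to 112 mm, y within 150 mm.
- hinge (a point): point on the lid's hinge line, at mid width, on the top face of the case (70 mm above the desk); axes as case (x to the back, y along the hinge line, z up). It lies 114 mm behind the middle of the case.
- lid (a joint): opening angle of the wooden lid (200 x 300 x 10 mm), rad: 0 shut and level, grows as its front edge is lifted, stop at 1.9. It weighs about 0.3 to 0.65 kg; its hinge is almost frictionless, with no stay or spring, so it falls shut when let go (anywhere below about 80 degrees). A turnbutton lying across its edge blocks it.
- pull (a point): middle of the lid's brass bar pull: a round bar 10 mm thick, 84 mm long, parallel to the hinge line, on a post at each end. Its axis is 32 mm above the lid's face (27 mm free below the bar), 37 mm behind the lid's front edge, 165 mm ahead of the hinge line. Moves with the lid (168 mm from the hinge line); axes turn with the lid: y along the bar, z away from the lid's face.
- button_left (a joint): angle of the left brass turnbutton about its upright screw, rad, counter-clockwise from above: 0 pointing straight across the lid's edge (locked), about +1.57 or -1.57 lying along the edge (free); either will do; stops at +-1.75. Stays where it is left; turns stiffly (0.05 N m). Clear of the lid from 1.2 rad on, either way.
- button_left_top (a point): centre of the left turnbutton's top face, on its screw, 82 mm above the desk. A flat bar 60 mm long (its x axis), 14 mm wide, 11 mm thick, rounded ends, turning about its middle 1 mm above the front rail. The screw stands 18 mm ahead of the lid's edge, 220 mm ahead of the hinge line, 100 mm left of mid width. Axes turn with it, z up.
- button_right (a joint): angle of the right turnbutton, measured in the same way (counter-clockwise from above, 0 across the lid's edge)
- button_right_top (a point): centre of the right turnbutton's top face, as for the left one but 100 mm right of mid width
- ink_bottle_mid (a point): bystander: amber glass ink bottle with white cap, 52 mm diameter, 125 mm tall, loose on the desk; the point is on its middle, 62 mm above the desk
- pen_cup_mid (a point): bystander: white pottery cup of pens and quills, 72 mm diameter, rim at 95 mm, pens up to about 160 mm, loose on the desk; the point is on its middle, 47 mm above the desk
- loupe_mid (a point): bystander: small black eyepiece loupe, 42 mm diameter, 34 mm tall, loose on the desk; the point is on its middle, 17 mm above the desk
- nib_box_mid (a point): bystander: white card box, 42 x 64 x 21 mm, loose on the desk; the point is on its middle, 10 mm above the desk
- scraper_mid (a point): bystander: orange-handled scraper lying flat, 155 mm long, 13 mm wide, 9 mm thick, loose on the desk; the point is on its middle, 4.5 mm above the desk
- tape_stand_mid (a point): bystander: blue tape dispenser, 150 x 50 x 75 mm, loose on the desk; the point is on its middle, 25 mm above the desk
- tea_glass_mid (a point): bystander: empty clear drinking glass, 68 mm diameter, 85 mm tall, loose on the desk; the point is on its middle, 42 mm above the desk
- ink_jar_mid (a point): bystander: squat jar of black ink with a metal cap, 60 mm diameter, 50 mm tall, loose on the desk; the point is on its middle, 25 mm above the desk

How it is judged (in metres and radians):
On the way, in this order (a step that is already met when the one before it is completed fails the run):
1. both turnbuttons turned clear of the lid, the lid still shut ((value of joint button_left above 1.2 rad or value of joint button_left below -1.2 rad) and (value of joint button_right above 1.2 rad or value of joint button_right below -1.2 rad) and value of joint lid below 0.08 rad), for 0.1 s.
2. the lid lifted off its seat by the fingers (value of joint lid above 0.3 rad and contact force between the fingers and lid above 0.3 N), for 0.1 s.
At the end, for the whole second after the job is handed in: the lid stands still at 60 degrees, give or take 6, carried by the gripper's fingers (more than 0.3 N between fingers and lid or pull, no other object against it); both turnbuttons still lie along the edge, within about 24 degrees; no other object has moved by 30 mm (value of joint lid between 0.942 and 1.152 rad and velocity of joint lid between -0.1 and 0.1 rad/s and contact force between the fingers and lid above 0.3 N and height (world z) of pull above 0.2 m and (value of joint button_left above 1.15 rad or value of joint button_left below -1.15 rad) and (value of joint button_right above 1.15 rad or value of joint button_right below -1.15 rad) and distance of each of ink_bottle_mid, pen_cup_mid, loupe_mid, nib_box_mid, scraper_mid, tape_stand_mid, tea_glass_mid, ink_jar_mid from where it was at the start of the episode below 0.03 m and contact force between lid and ink_bottle below 0.05 N and contact force between lid and pen_cup below 0.05 N and contact force between lid and loupe below 0.05 N and contact force between lid and nib_box below 0.05 N and contact force between lid and scraper below 0.05 N and contact force between lid and tape_stand below 0.05 N and contact force between lid and tea_glass below 0.05 N and contact force between lid and ink_jar below 0.05 N); the arm keeps its last pose, push and grip.
It fails at once if the lid dropped (fell faster than 2.5 rad/s) (velocity of joint lid below -2.5 rad/s).
It fails at once if something else on the desk was displaced by more than 30 mm or knocked over (distance of any of ink_bottle_mid, pen_cup_mid, loupe_mid, nib_box_mid, scraper_mid, tape_stand_mid, tea_glass_mid, ink_jar_mid from where it was at the start of the episode above 0.03 m).
It also fails if it takes over 58 s, if anything falls off the work surface, if the arm or the gripper's body presses on something with over 40 N, if the wrist force passes 120 N, or if a joint passes its speed limit or range.

## Working session

There is one attempt and no reset: what is moved stays moved. The work goes in short steps, Python scripts to look and compute and a tool call to move; the robot and the scene stay as the last step left them, time stands still between calls to the robot, and variables do not carry over. Pictures are saved under pics/ and viewed, and the job is handed in when it is done.

Besides the shell and the picture viewer there is one more tool, called after ">>>" as a command line: name --argument value ..., lists and objects as JSON in quotes. arm_command: Moves the arm, as the interface text tells. Its arguments: {"type":"object","properties":{"rows":{"type":"array","items":{"type":"number"}},"force":{"type":"number"}},"required":["rows"]}

```bash
mkdir -p pics; ls
cat > h.py <<'E'
import numpy as np, cv2
from workcell import sensors, imaging, bot, models
def snap(n,fn):
    c=imaging.camera(n); cv2.imwrite('pics/'+fn,c['pixels']); return c
def ray(c,uv):
    p=cv2.undistortPoints(np.array([[uv]],float),np.array(c['camera_matrix']),np.array(c['D']))[0,0]
    return np.array([p[0],-p[1],-1.0])
def at_depth(c,uv,d=None):
    if d is None:
        u,v=int(round(uv[0])),int(round(uv[1])); d=np.median(c['z_map'][v-1:v+2,u-1:u+2])
    T=np.array(c['world_from_camera']); return T[:3,:3]@(ray(c,uv)*d)+T[:3,3]
def at_z(c,uv,z):
    T=np.array(c['world_from_camera']); r=T[:3,:3]@ray(c,uv); return T[:3,3]+r*(z-T[2,3])/r[2]
E
python3 - <<'E'
from h import *
np.set_printoptions(precision=4,suppress=True)
print(sensors.get_obs())
Z={'button_left_top':.082,'button_right_top':.082,'pull':.102,'hinge':.07}
M=['ink_bottle_mid','pen_cup_mid','loupe_mid','nib_box_mid','scraper_mid','tape_stand_mid','tea_glass_mid','ink_jar_mid']
MZ=dict(zip(M,[.062,.047,.017,.010,.0045,.025,.042,.025]))
for n in ['scene','side','wrist']:
    c=snap(n,n+'0.png'); print(n,np.array(c['world_from_camera'])[:3,3])
    for t,z in {**Z,**MZ}.items():
        for r in models.spot_point(t,n)[:2]:
            print(t,round(r['conf'],2),np.round(r['location'],1),at_z(c,r['location'],z))
E
```

```text
pics
{'time': 0.0, 'q': array([-0.0009,  5.0121, 10.0366, 95.0999, -0.0004, 90.0008]), 'qd': array([-0.1299, -0.0525,  0.0265,  0.0099, -0.0006,  0.0538]), 'joint_efforts': array([  0.0008, -52.0392,  46.4803,   0.0164,   0.    ,  -0.0001]), 'ee_pos': array([ 0.5499, -0.    ,  0.3032]), 'tcp_rot': array([-90.0004,   0.0754,  -0.0016]), 'wrist_force': array([0.6613, 1.8198, 0.5453]), 'torque': array([-0.0383, -0.0327, -0.0082]), 'opening': 0.08529867155296071}
scene [ 1.3635 -0.1166  1.1718]
button_left_top 0.54 [285.6 173. ] [0.4958 0.1321 0.082 ]
button_right_top 0.46 [234.5 176.5] [ 0.4836 -0.0696  0.082 ]
pull 0.97 [263.2 178.7] [0.5268 0.0371 0.102 ]
hinge 0.81 [270.7 221.7] [0.7016 0.0368 0.07  ]
ink_bottle_mid 0.62 [330.5 199. ] [0.631  0.2815 0.062 ]
pen_cup_mid 0.96 [201.8 214.5] [ 0.6189 -0.2103  0.047 ]
loupe_mid 0.46 [284.2 165.9] [0.4048 0.1488 0.017 ]
nib_box_mid 0.68 [137.7 219. ] [ 0.5793 -0.4629  0.01  ]
scraper_mid 0.64 [263.4 182.8] [0.472  0.0484 0.0045]
scraper_mid 0.39 [201.2 201.1] [ 0.5267 -0.2124  0.0045]
tea_glass_mid 0.87 [141.3 216.2] [ 0.5902 -0.4401  0.04
[... 649 characters left out ...]
box_mid 0.65 [215.6 232.9] [ 0.4163 -0.0367  0.01  ]
scraper_mid 0.54 [278.8 248.8] [ 0.5148 -0.211   0.0045]
tape_stand_mid 0.74 [175.5 147.5] [0.6038 0.4945 0.025 ]
tea_glass_mid 0.97 [364.6 273.1] [ 0.5864 -0.4598  0.042 ]
tea_glass_mid 0.36 [202.5 180.3] [0.5299 0.1929 0.042 ]
ink_jar_mid 0.63 [329.2 295.8] [ 0.472  -0.4418  0.025 ]
wrist [0.5492 0.0845 0.3738]
button_right_top 0.84 [201.2 234.2] [ 0.4902 -0.0623  0.082 ]
hinge 0.88 [428.3 130. ] [0.7075 0.0402 0.07  ]
pen_cup_mid 0.69 [317.7 322.2] [ 0.621  -0.2022  0.047 ]
loupe_mid 0.62 [109.2   3.2] [0.399  0.1582 0.017 ]
nib_box_mid 0.57 [143.2 187.8] [ 0.41   -0.0376  0.01  ]
scraper_mid 0.75 [232.5 311.7] [ 0.5106 -0.2211  0.0045]
```

Run:
```python
import cv2
for n in ['scene','side']:
    i=cv2.imread(f'pics/{n}0.png')
    cv2.imwrite(f'pics/{n}0b.png',cv2.resize(i[110:320,100:400],None,fx=2.66,fy=2.66,interpolation=cv2.INTER_CUBIC))
```

```text
(no output)
```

View pics/wrist0.png

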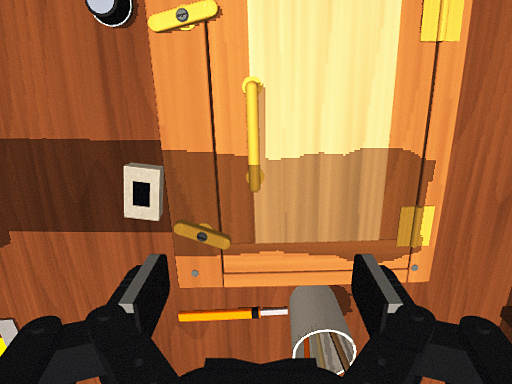

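View pics/side0b.png

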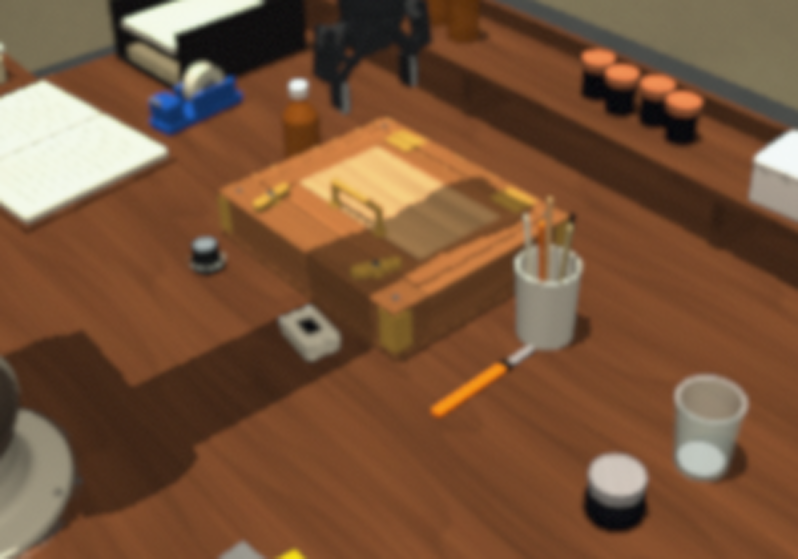

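View pics/scene0b.png

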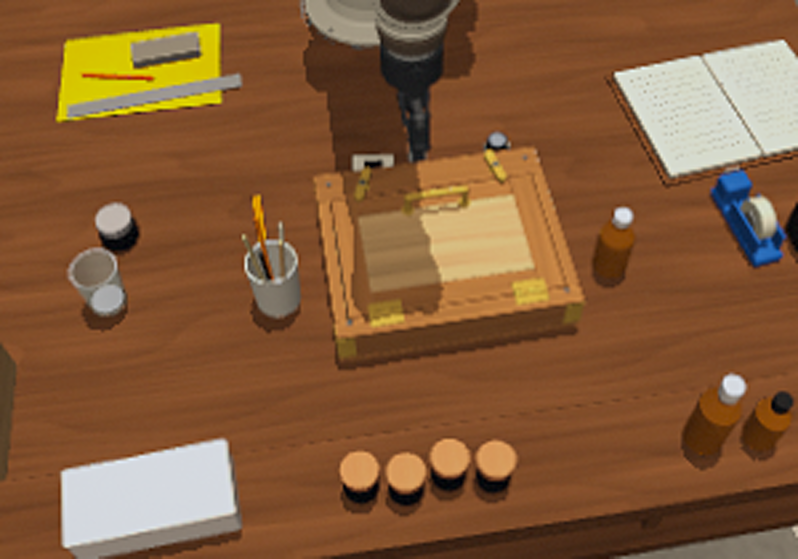

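Run:
```python
from h import *
np.set_printoptions(precision=4,suppress=True)
c=imaging.camera('wrist')
i=c['pixels']; cv2.imwrite('pics/w1a.png',cv2.resize(i[0:270,90:290],None,fx=2.2,fy=2.2,interpolation=cv2.INTER_CUBIC))
L=at_z(c,(182,15),.082);R=at_z(c,(202,236.5),.082)
print(L,R,np.linalg.norm(L-R)); d=(L-R)[:2]; print('yaw',np.degrees(np.arctan2(-d[0],d[1])))
for nm,a,b,z in [('L',(152,24),(215,8),.082),('R',(175,228),(228,245),.082),('pull',(252.5,86),(255,180),.102)]:
    A=at_z(c,a,z);B=at_z(c,b,z); v=B-A; print(nm,A,B,np.linalg.norm(v),np.degrees(np.arctan2(v[1],v[0])),(A+B)/2)
for uv in [(182,22),(202,236),(190,100),(250,100),(253,140),(300,100),(428,130),(115,10)]: print(uv,at_depth(c,uv))
# plane pts edges: gap front edge line & case
for a in [(207,30),(222,250),(213,130)]: print(at_z(c,a,.07))
```

```text
[0.4854 0.1349 0.082 ] [ 0.4908 -0.0648  0.082 ] 0.19977713153452625
yaw 1.5576208304127324
L [0.4602 0.1284 0.082 ] [0.5125 0.1398 0.082 ] 0.053543877972853114 12.23863876838603 [0.4863 0.1341 0.082 ]
R [ 0.4645 -0.0556  0.082 ] [ 0.5166 -0.0743  0.082 ] 0.055406616923794165 -19.81229239034497 [ 0.4905 -0.0649  0.082 ]
pull [0.5429 0.0793 0.102 ] [0.5445 0.0005 0.102 ] 0.07875787284819061 -88.80128542541578 [0.5437 0.0399 0.102 ]
(182, 22) [0.4852 0.1295 0.0824]
(202, 236) [ 0.4913 -0.0631  0.0844]
(190, 100) [0.4852 0.0666 0.0695]
(250, 100) [0.5409 0.0686 0.1064]
(253, 140) [0.5431 0.0365 0.1066]
(300, 100) [0.5851 0.0665 0.0698]
(428, 130) [0.7079 0.04   0.0687]
(115, 10) [0.4108 0.1487 0.0336]
[0.5035 0.125  0.07  ]
[ 0.5087 -0.0868  0.07  ]
[0.5051 0.0394 0.07  ]
```

View pics/w1a.png

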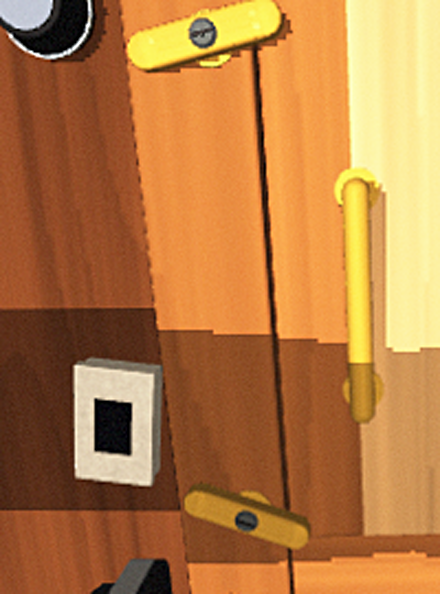

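>>> arm_command --rows '[-1,1,2,0,7,0,-0.2,-2,2,4,0,14,0,-0.2,-3,3,6,0,21,0,-0.2,-4,4,8,0,28,0,-0.2,-5,5,10,0,35,0,-0.2,-6,6,12,0,42,0,-0.2,-6.4,7,13.5,0,49,0,-0.2,-6.4,7.5,13.5,0,56,0,-0.2,-6.4,8,13.5,0,63,0,-0.2,-6.4,8.5,13.5,0,70,0,-0.2,-6.4,9,13.5,0,77,0,-0.2,-6.4,9,13.5,0,78,0,-0.2]' --force 30

```text
time: 3.0
ee_pos: [0.4898, 0.1177, 0.213]
tcp_rot: [-90.1, 0.7, -76.6]
wrist_force: [-0.3, -0.3, 0.8]
opening: 0.0342
```

Run:
```python
from h import *
np.set_printoptions(precision=4,suppress=True)
print(sensors.get_obs())
c=snap('wrist','w2.png')
```

```text
{'time': 3.0, 'q': array([ 13.2182,  -2.1501,  -7.2499,  84.9794,   0.7115, 179.7951]), 'qd': array([-7.5062, -0.3705,  0.7103,  1.0888,  2.2087,  3.5598]), 'joint_efforts': array([  1.3129, -45.3537,  47.4895,  -0.2746,   0.06  ,  -0.1498]), 'ee_pos': array([0.4898, 0.1177, 0.213 ]), 'tcp_rot': array([-90.0767,   0.7118, -76.5779]), 'wrist_force': array([-0.3318, -0.3112,  0.7754]), 'torque': array([ 0.0045,  0.0085, -0.0098]), 'opening': 0.03424156395883733}
```

View pics/w2.png

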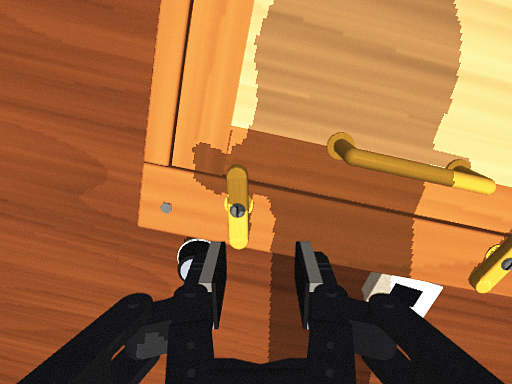

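>>> arm_command --rows '[0,0,0,0,-4,0,-0.2,0,0,0,0,-8,0,-0.2,0,0,0,0,-8,0,-0.2,0,0,0,0,-8,0,-0.2]'

```text
time: 3.38
ee_pos: [0.4901, 0.1183, 0.2143]
tcp_rot: [-89.9, 0.7, -68.8]
wrist_force: [0.3, -0.8, -0.8]
opening: 0.0344
```

>>> arm_command --rows '[-0.9,1.5,0.1,0,0,0,-0.2,-1.7,3,0.15,0,0,0,-0.2,-1.7,4,0.15,0,0,0,-0.2,-1.7,4,0.15,0,0,0,-0.2]'

```text
time: 3.72
ee_pos: [0.4842, 0.1351, 0.1721]
tcp_rot: [-90.1, 0.7, -68.7]
wrist_force: [-0.9, -0.3, -0.2]
opening: 0.0342
```

Run:
```python
from h import *
c=snap('wrist','w3.png'); print(sensors.get_obs()['q'])
```

```text
[ 15.26793439  -1.92051196 -11.40153944  80.60590771   0.69404061
 173.98609338]
```

View pics/w3.png

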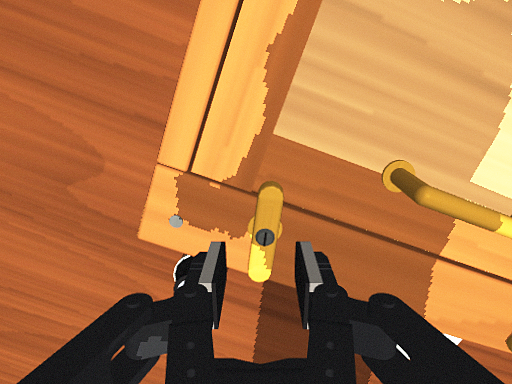

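>>> arm_command --rows '[0,1.2,0,0,0,0,-0.2,0,2.1,0,0,0,0,-0.2,0,2.2,0,0,0,0,-0.2,0,2.2,0,0,0,0,-1,0,2.2,0,0,0,0,-1,0,2.2,0,0,0,0,-1,0,2.2,0,0,0,0,-1]'

```text
time: 4.35
ee_pos: [0.4858, 0.134, 0.1521]
tcp_rot: [-89.9, 0.5, -68.8]
wrist_force: [5.9, -8.3, -5.1]
opening: 0.0128
```

Run:
```python
from h import *
c=snap('wrist','w4.png'); print(sensors.get_obs())
```

```text
{'time': 4.4, 'q': array([ 15.21420782,  -1.58381476, -13.42760071,  78.09948503,
         0.49024545, 173.97266294]), 'qd': array([-0.11794346, -0.04151702, -0.06600047, -0.10133498,  0.05149034,
       -0.0549924 ]), 'joint_efforts': array([ 5.17800272e+00, -4.73076832e+01,  4.79001868e+01,  1.20283026e+00,
        2.84265183e+00, -7.26702492e-03]), 'ee_pos': array([0.48576828, 0.13399304, 0.1520983 ]), 'tcp_rot': array([-89.89210415,   0.48157809, -68.75775899]), 'wrist_force': array([ 4.57516725, -9.69514446, -4.86561236]), 'torque': array([-1.88534512, -1.08828064,  0.03111282]), 'opening': 0.012114531682162751}
```

View pics/w4.png

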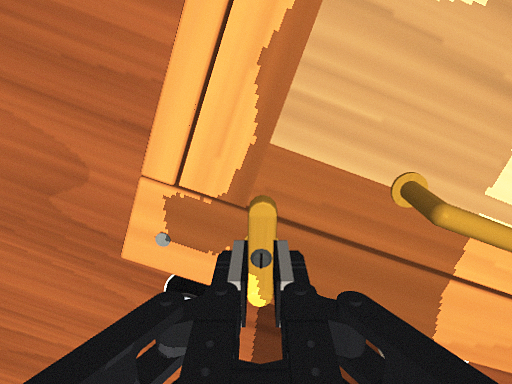

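>>> arm_command --rows '[0,0,0,0,-7,0,-1,0,0,0,0,-14,0,-1,0,0,0,0,-21,0,-1,0,0,0,0,-28,0,-1,0,0,0,0,-35,0,-1,0,0,0,0,-42,0,-1,0,0,0,0,-49,0,-1,0,0,0,0,-56,0,-1,0,0,0,0,-63,0,-1,0,0,0,0,-69,0,-1,0,0,0,0,-73,0,-1,0,0,0,0,-73,0,-1]'

```text
time: 5.4
ee_pos: [0.486, 0.1337, 0.1521]
tcp_rot: [-89.6, -0.0, 4.5]
wrist_force: [7.2, -9.8, -5.5]
opening: 0.0125
```

Run:
```python
from h import *
c=snap('wrist','w5.png'); print(sensors.get_obs())
```

```text
{'time': 5.45, 'q': array([ 15.19555838,  -1.58071804, -13.4215628 ,  78.07957266,
         0.43938562, 100.90085572]), 'qd': array([ 0.03661437, -0.07570369,  0.01101375, -0.04150687, -0.04064773,
        1.94204952]), 'joint_efforts': array([  6.08639494, -47.61470675,  47.63199806,   1.67319372,
         3.49540047,  -0.55231908]), 'ee_pos': array([0.48602402, 0.13369718, 0.15212401]), 'tcp_rot': array([-8.95534930e+01,  4.94481612e-03,  4.29502708e+00]), 'wrist_force': array([  6.76315234, -11.08152738,  -5.99614844]), 'torque': array([-2.31193767, -1.46428068,  0.0362431 ]), 'opening': 0.012233335189626725}
```

View pics/w5.png

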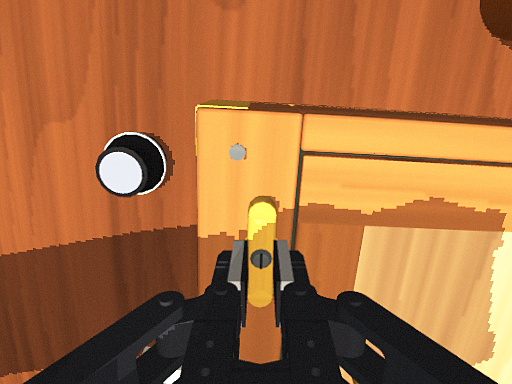

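>>> arm_command --rows '[0,0,0,0,0,0,-0.2,0,0,0,0,0,0,-0.2,0,-1.5,0,0,0,0,-0.2,0,-4,-1,0,0,0,-0.2,0,-6,-4,0,-7,0,-0.2,-0.2,-6,-7,0,-14,0,-0.2,-0.4,-6,-10,0,-21,0,-0.2,-0.6,-6,-13,0,-28,0,-0.2,-0.8,-6,-16,0,-35,0,-0.2,-1,-6,-18.5,0,-42,0,-0.2,-1,-6,-19.8,0,-49,0,-0.2,-1,-6,-19.8,0,-56,0,-0.2]'

```text
time: 6.45
ee_pos: [0.4902, -0.0658, 0.2101]
tcp_rot: [-89.6, -0.5, 60.5]
wrist_force: [1.0, 0.4, 0.3]
opening: 0.0343
```

>>> arm_command --rows '[0,1,0,0,-5,0,-0.2,0,2,0,0,-10,0,-0.2,0,3.2,0,0,-10,0,-0.2,0,3.8,0,0,-10,0,-0.2,0,3.8,0,0,-10,0,-0.2]'

```text
time: 6.87
ee_pos: [0.4894, -0.0628, 0.1702]
tcp_rot: [-89.5, -0.6, 70.2]
wrist_force: [-0.5, 0.8, -0.5]
opening: 0.034
```

Run:
```python
from h import *
c=snap('wrist','w6.png'); print(sensors.get_obs())
```

```text
{'time': 6.9167, 'q': array([ -7.5973052 ,  -2.96440131, -12.65235998,  80.64339363,
         0.65965261,  12.19041325]), 'qd': array([-0.00876685, -0.48065127,  1.30801998,  0.59967778, -0.04043879,
       -0.55511308]), 'joint_efforts': array([-5.23867586e-02, -4.27544510e+01,  4.57431436e+01, -1.74908261e-01,
        3.81094124e-02,  1.83700689e-02]), 'ee_pos': array([ 0.48967745, -0.06284649,  0.17113825]), 'tcp_rot': array([-89.53680507,  -0.5747945 ,  70.20805064]), 'wrist_force': array([-0.02918116, -0.50438598,  0.63102517]), 'torque': array([-0.01585496, -0.04625929,  0.01774309]), 'opening': 0.034296174979148095}
```

View pics/w6.png

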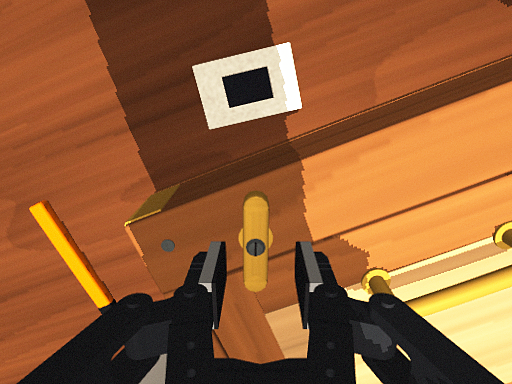

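>>> arm_command --rows '[-0.1,1,0.1,0,0,0,-0.2,-0.1,1.9,0.1,0,0,0,-0.2,-0.1,2,0.1,0,0,0,-0.2,-0.1,2,0.1,0,0,0,-1,-0.1,2,0.1,0,0,0,-1,-0.1,2,0.1,0,0,0,-1,-0.1,2,0.1,0,0,0,-1]'

```text
time: 7.5
ee_pos: [0.4881, -0.0645, 0.1516]
tcp_rot: [-89.6, -0.4, 70.3]
wrist_force: [-4.2, -8.0, -0.9]
opening: 0.0125
```

>>> arm_command --rows '[0,0,0,0,7,0,-1,0,0,0,0,14,0,-1,0,0,0,0,21,0,-1,0,0,0,0,28,0,-1,0,0,0,0,35,0,-1,0,0,0,0,42,0,-1,0,0,0,0,49,0,-1,0,0,0,0,56,0,-1,0,0,0,0,63,0,-1,0,0,0,0,68,0,-1,0,0,0,0,70,0,-1,0,0,0,0,70,0,-1]'

```text
time: 8.5
ee_pos: [0.4908, -0.0627, 0.1518]
tcp_rot: [-89.2, -0.1, 0.2]
wrist_force: [13.9, 5.1, -11.2]
opening: 0.0125
```

Run:
```python
from h import *
c=snap('wrist','w7.png'); print(sensors.get_obs())
```

```text
{'time': 8.55, 'q': array([ -7.62716302,  -2.7815033 , -14.61935774,  78.15419517,
         0.7974351 ,  82.03710917]), 'qd': array([-0.06942504, -0.06560994,  0.01573556, -0.12795913, -0.09403495,
       -0.97086294]), 'joint_efforts': array([ -3.38443682, -48.08916092,  45.82610607,   5.80254436,
        -1.86532237,   0.35980515]), 'ee_pos': array([ 0.49084942, -0.06274771,  0.15182982]), 'tcp_rot': array([-89.21135407,  -0.11834029,   0.33496867]), 'wrist_force': array([ 14.61391571,   5.69370314, -11.55974981]), 'torque': array([ 1.02525293, -3.09599353, -0.07525614]), 'opening': 0.012780565099571465}
```

View pics/w7.png

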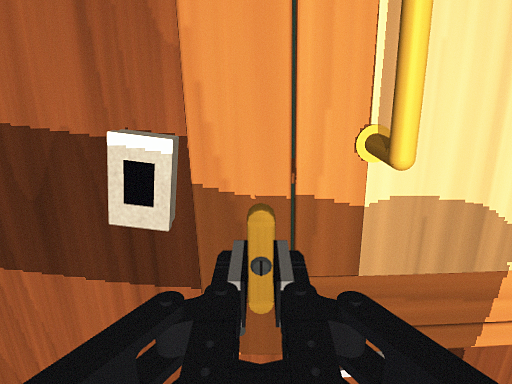

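>>> arm_command --rows '[0,0,0,0,0,0,-0.2,0,0,0,0,0,0,-0.2,0,-1.5,0,0,0,0,-0.2,0,-4,1,-0.8,-1.2,0,-0.2,2,-6,4,-0.8,-1.2,0,-0.2,4,-6,7,-0.8,-1.2,0,-0.2,5.2,-6,9.9,-0.8,-1.2,0,-0.2,5.2,-6,9.9,-0.8,-1.2,0,-0.2,5.2,-6,9.9,-0.8,-1.2,0,-0.2]'

```text
time: 9.3
ee_pos: [0.5405, 0.0363, 0.2127]
tcp_rot: [-90.1, 0.2, 1.7]
wrist_force: [-0.1, -1.2, 0.1]
opening: 0.0339
```

Run:
```python
from h import *
np.set_printoptions(precision=4,suppress=True)
c=snap('wrist','w8.png'); o=sensors.get_obs();print(o['q'],o['ee_pos'],o['tcp_rot'])
```

```text
[ 3.8008  3.0855 -2.0066 85.1113 -0.1267 92.2079] [0.5401 0.0354 0.2127] [-90.1345   0.1984   1.5929]
```

View pics/w8.png

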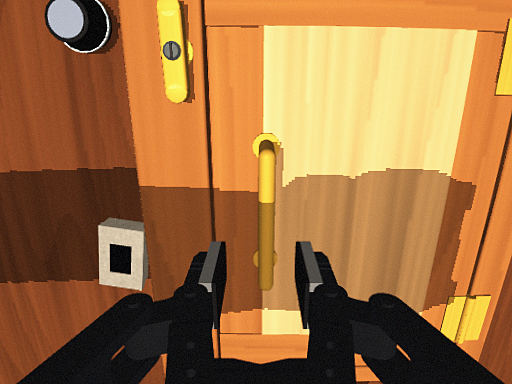

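>>> arm_command --rows '[0.2,2,0,0,0,0,-0.2,0.3,4,0,0,0,0,-0.2,0.3,5,0,0,0,0,-0.2,0.3,5.1,0,0,0,0,-0.2,0.3,5.1,0,0,0,0,-1,0.3,5.1,0,0,0,0,-1,0.3,5.1,0,0,0,0,-1,0.3,5.1,0,0,0,0,-1,0.3,5.1,0,0,0,0,-1]' --force 50

```text
time: 10.1
ee_pos: [0.5437, 0.0348, 0.163]
tcp_rot: [-90.2, 0.0, 1.5]
wrist_force: [2.2, -2.9, 4.4]
opening: 0.0082
```

Run:
```python
from h import *
np.set_printoptions(precision=4,suppress=True)
c=snap('wrist','w9.png'); o=sensors.get_obs();print(o['q'],o['ee_pos'],o['tcp_rot'],o['wrist_force'],o['opening'])
c=snap('side','s9.png')
i=c['pixels'];cv2.imwrite('pics/s9.png',cv2.resize(i[110:290,150:350],None,fx=3,fy=3,interpolation=cv2.INTER_CUBIC))
```

```text
[ 3.7224  3.8807 -6.6634 79.4961 -0.1541 92.2105] [0.5437 0.0348 0.163 ] [-90.1555   0.0343   1.5119] [ 1.8993 -3.821   6.5159] 0.007882688222711322
```

View pics/w9.png

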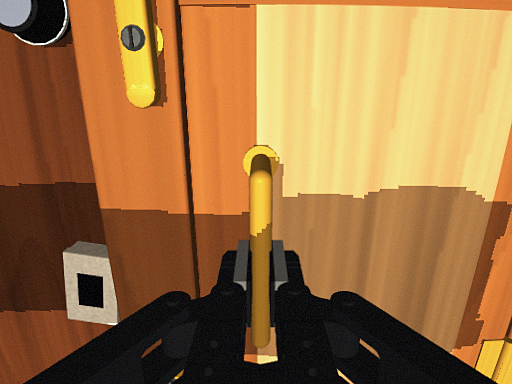

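View pics/s9.png

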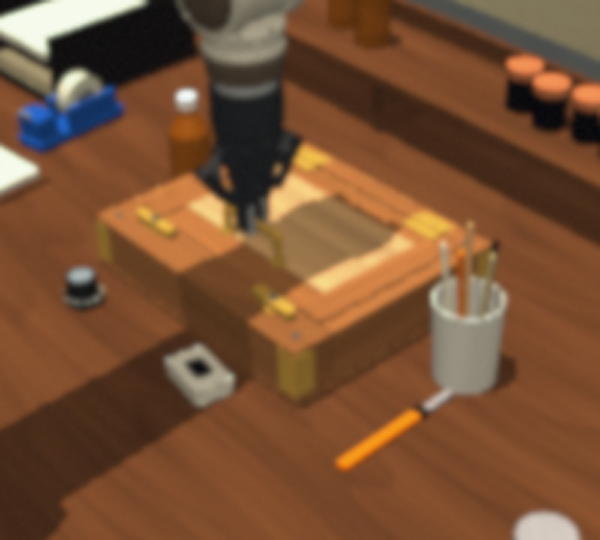

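Run:
```python
import numpy as np
np.set_printoptions(precision=3,suppress=True)
D=[(5.0121,10.0366,.5499,.3032),(-2.1501,-7.2499,.5037,.213),(-1.9205,-11.4015,.5027,.1721),(-1.5838,-13.4276,.5039,.1521),(-2.964,-12.652,.4937,.1711),(3.0855,-2.0066,.5413,.2127),(3.8807,-6.6634,.5448,.163)]
A=[];b=[]
for q2,q3,r,z in D:
    q2,q3=np.radians([q2,q3]);e=q3-q2
    A+=[[1,0,np.sin(q2),np.cos(e),np.sin(e)],[0,1,np.cos(q2),np.sin(e),-np.cos(e)]];b+=[r,z]
A=np.array(A);b=np.array(b)
p,res,rk,s=np.linalg.lstsq(A,b,rcond=None);print(p,A@p-b,s)
r0,z0,L1,C,S=p
from scipy.optimize import fsolve
# wrist->TCP length guess Lt in [.15..]: wrist = TCP + Lt*(sin phi, cos phi) ; model has Lt absorbed in z0
for Lt in (.2,.3):
  for ph in (0,15,25,35):
    th=60; f=np.radians(ph);t=np.radians(10.98)
    x=.544+.168*(np.cos(t)-np.cos(t+np.radians(th)))+.061*np.sin(f)+Lt*np.sin(f)
    z=.163+.168*(np.sin(t+np.radians(th))-np.sin(t))+(.061+Lt)*(np.cos(f)-1)
    def g(q):
        e=q[1]-q[0];return [r0+L1*np.sin(q[0])+C*np.cos(e)+S*np.sin(e)-x,z0+L1*np.cos(q[0])+C*np.sin(e)-S*np.cos(e)-z]
    q,_,ok,_=fsolve(g,[.3,.2],full_output=1);q=np.degrees(q);print(Lt,ph,q,90+ph-q[0]+q[1],ok)
print('dx cm, dz cm(up), rotz')
for th in range(0,64,3):
    a=np.radians(th);t=np.radians(10.98);f=np.radians(25*th/60)
    print(th,round(100*(.168*(np.cos(t)-np.cos(t+a))+.061*np.sin(f)),2),round(-100*(.168*(np.sin(t+a)-np.sin(t))+.061*(np.cos(f)-1)),2),round(np.degrees(f),1))
```

```text
[-0.002 -0.203  0.425  0.52  -0.038] [-0.    -0.    -0.    -0.     0.     0.001 -0.001 -0.     0.001 -0.
  0.001 -0.    -0.    -0.   ] [4.575 3.738 0.252 0.175 0.066]
0.2 0 [19.727 25.859] 96.13172741434772 1
0.2 15 [30.597 39.571] 113.9734134884794 1
0.2 25 [38.279 49.135] 125.85609353493142 1
0.2 35 [46.415 59.312] 137.89622532214736 1
0.3 0 [19.727 25.859] 96.13172741434772 1
0.3 15 [35.407 46.193] 115.78677854221439 1
0.3 25 [48.741 64.664] 130.92378478763902 1
0.3 35 [63.665 85.866] 147.20119224664953 5
dx cm, dz cm(up), rotz
0 0.0 -0.0 0.0
3 0.32 -0.86 1.2
6 0.69 -1.7 2.5
9 1.1 -2.53 3.7
12 1.56 -3.34 5.0
15 2.05 -4.12 6.2
18 2.59 -4.89 7.5
21 3.17 -5.63 8.8
24 3.79 -6.34 10.0
27 4.44 -7.02 11.2
30 5.13 -7.67 12.5
33 5.85 -8.29 13.8
36 6.61 -8.88 15.0
39 7.4 -9.42 16.2
42 8.21 -9.93 17.5
45 9.05 -10.4 18.8
48 9.92 -10.83 20.0
51 10.81 -11.22 21.2
54 11.72 -11.56 22.5
57 12.65 -11.86 23.8
60 13.6 -12.11 25.0
63 14.55 -12.32 26.3
```

Run:
```python
import numpy as np
for th in [1,3,6,9,12,15,18,21,24,27,30]:
    a=np.radians(th);t=np.radians(10.98);f=np.radians(th/4)
    print(th,round(100*(.168*(np.cos(t)-np.cos(t+a))+.061*np.sin(f)),2),round(-100*(.168*(np.sin(t+a)-np.sin(t))+.061*(np.cos(f)-1)),2),round(np.degrees(f),1))
```

```text
1 0.08 -0.29 0.2
3 0.27 -0.86 0.8
6 0.58 -1.7 1.5
9 0.94 -2.54 2.2
12 1.34 -3.35 3.0
15 1.79 -4.15 3.7
18 2.27 -4.92 4.5
21 2.8 -5.67 5.2
24 3.36 -6.4 6.0
27 3.97 -7.1 6.8
30 4.61 -7.77 7.5
```

>>> arm_command --rows '[0.1,-0.3,0,0,0,0.2,-1,0.3,-0.9,0,0,0,0.8,-1,0.6,-1.7,0,0,0,1.5,-1,0.9,-2.5,0,0,0,2.2,-1,1.3,-3.4,0,0,0,3,-1,1.8,-4.2,0,0,0,3.7,-1,2.3,-4.9,0,0,0,4.5,-1,2.8,-5.7,0,0,0,5.2,-1,3.4,-6.4,0,0,0,6,-1,4,-7.1,0,0,0,6.8,-1,4.6,-7.8,0,0,0,7.5,-1,4.6,-7.8,0,0,0,7.5,-1]'

```text
time: 11.2
ee_pos: [0.5886, 0.036, 0.24]
tcp_rot: [-90.2, 7.9, 1.5]
wrist_force: [-10.1, -6.5, 3.0]
opening: 0.0077
```

```bash
cat > plane.py <<'E'
from h import *
np.set_printoptions(precision=4,suppress=True)
import sys
k=sys.argv[1]
o=sensors.get_obs();print(o['q'],o['ee_pos'],o['tcp_rot'],o['wrist_force'],o['opening'])
c=snap('side','sx.png')
i=c['pixels'];cv2.imwrite(f'pics/s{k}.png',cv2.resize(i[90:290,150:350],None,fx=3,fy=3,interpolation=cv2.INTER_CUBIC))
for n in ('side','scene'):
    if n!='side': c=snap(n,'cx.png'); i=c['pixels'];cv2.imwrite(f'pics/c{k}.png',cv2.resize(i[90:290,170:370],None,fx=3,fy=3,interpolation=cv2.INTER_CUBIC))
    z=c['z_map'];v,u=np.mgrid[0:384,0:512]
    p=cv2.undistortPoints(np.stack([u.ravel(),v.ravel()],1).astype(float)[:,None],np.array(c['camera_matrix']),np.array(c['D']))[:,0]
    d=z.ravel();P=np.stack([p[:,0]*d,-p[:,1]*d,-d],1)[d>0];T=np.array(c['world_from_camera']);P=P@T[:3,:3].T+T[:3,3]
    y=np.radians(1.5);o0=np.array([.708,.0405]);q=P[:,:2]-o0
    X=q[:,0]*np.cos(y)+q[:,1]*np.sin(y);Y=-q[:,0]*np.sin(y)+q[:,1]*np.cos(y);Z=P[:,2]-.07
    r=np.hypot(X,Z);m=(abs(Y)<.14)&(abs(Y)>.05)&(r>.06)&(r<.2)&(Z>.02)
    a=np.degrees(np.arctan2(Z[m],-X[m]))
    h,e=np.histogram(a,bins=np.arange(0,130,2));b=e[h.argmax()];print(n,m.sum(),'lid angle ~',np.median(a[(a>b-3)&(a<b+5)]))
E
python3 plane.py 10
```

```text
[ 3.466  16.5789 15.9749 97.3426  0.095  91.9531] [0.5886 0.036  0.24  ] [-90.1776   7.9452   1.494 ] [-10.1278  -6.5498   2.9894] 0.007730605097857941
side 535 lid angle ~ 28.935849872804788
scene 1967 lid angle ~ 29.045726697024918
```

View pics/s10.png

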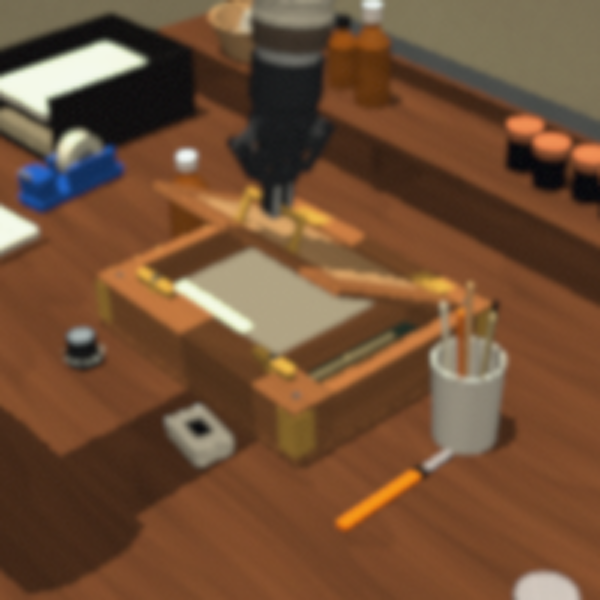

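Run:
```python
import numpy as np
t=np.radians(10.98)
def T(th,ph):
    a=np.radians(th)+t;f=np.radians(ph);return .168*np.array([-np.cos(a),np.sin(a)])+.061*np.array([np.sin(f),np.cos(f)])
p0=T(29.7,7.9);f=np.radians(7.9)
X=np.array([np.cos(f),-np.sin(f)]);Y=np.array([-np.sin(f),-np.cos(f)])
for th in list(range(33,61,3))+[60.5]:
    ph=7.9+(th-29.7)*7.1/30.3; d=100*(T(th,ph)-p0); print(th,round(d@X,2),round(d@Y,2),round(ph-7.9,1))
```

```text
33 0.63 -0.8 0.8
36 1.24 -1.49 1.5
39 1.89 -2.16 2.2
42 2.57 -2.79 2.9
45 3.28 -3.39 3.6
48 4.03 -3.96 4.3
51 4.8 -4.49 5.0
54 5.6 -4.98 5.7
57 6.42 -5.43 6.4
60 7.27 -5.84 7.1
60.5 7.42 -5.9 7.2
```

>>> arm_command --rows '[0.6,-0.8,0,0,0,0.8,-1,1.2,-1.5,0,0,0,1.5,-1,1.9,-2.2,0,0,0,2.2,-1,2.6,-2.8,0,0,0,2.9,-1,3.3,-3.4,0,0,0,3.6,-1,4,-4,0,0,0,4.3,-1,4.8,-4.5,0,0,0,5,-1,5.6,-5,0,0,0,5.7,-1,6.4,-5.4,0,0,0,6.4,-1,7,-5.7,0,0,0,6.9,-1,7.3,-5.8,0,0,0,7.1,-1,7.3,-5.8,0,0,0,7.1,-1]'

```text
time: 12.3
ee_pos: [0.6679, 0.038, 0.2901]
tcp_rot: [-90.2, 14.9, 1.5]
wrist_force: [-10.1, -5.2, 18.7]
opening: 0.0076
```

```bash
python3 plane.py 11
```

```text
[  3.1792  38.4993  50.8302 117.2221   0.2537  91.6475] [0.6679 0.038  0.2901] [-90.1844  14.8921   1.4744] [-10.0708  -5.1751  18.6981] 0.007561854739345698
side 719 lid angle ~ 55.32877436311587
scene 2032 lid angle ~ 59.66135845824181
```

View pics/s11.png

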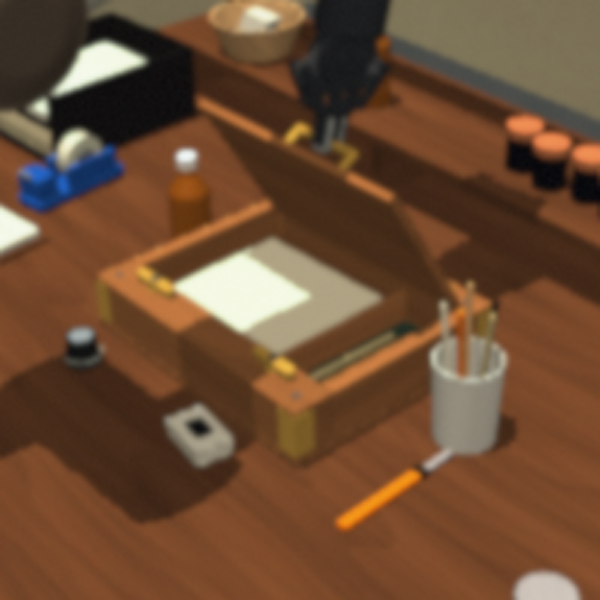

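View pics/c11.png

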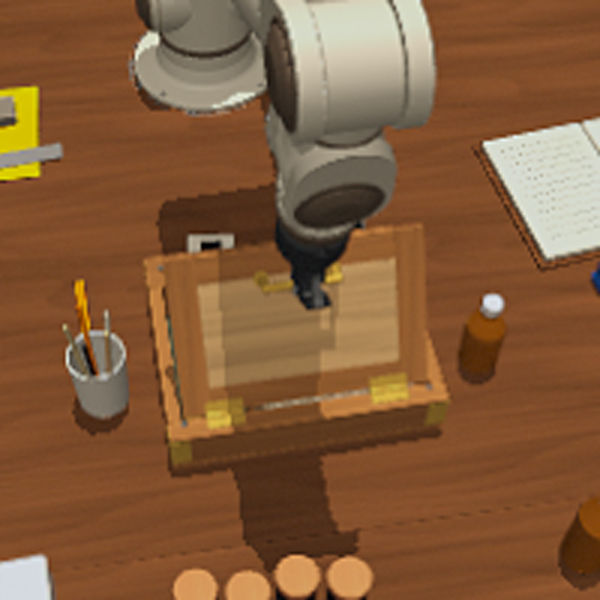

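>>> arm_command --rows '[0,-0.1,0,0,0,0,-1,0,-0.1,0,0,0,0,-1,0,-0.1,0,0,0,0,-1,0,-0.1,0,0,0,0,-1,0,-0.1,0,0,0,0,-1,0,-0.1,0,0,0,0,-1]'

```text
time: 12.9
ee_pos: [0.6681, 0.038, 0.2903]
tcp_rot: [-90.2, 14.9, 1.5]
wrist_force: [-7.8, -6.0, 13.0]
opening: 0.0075
```

```bash
python3 plane.py 12
python3 - <<'E'
from h import *
np.set_printoptions(precision=4,suppress=True)
MZ=dict(ink_bottle_mid=.062,pen_cup_mid=.047,loupe_mid=.017,nib_box_mid=.010,scraper_mid=.0045,tape_stand_mid=.025,tea_glass_mid=.042,ink_jar_mid=.025)
c=imaging.camera('side')
for t,z in MZ.items():
    for r in models.spot_point(t,'side')[:2]: print(t,round(r['conf'],2),at_z(c,r['location'],z))
o=sensors.get_obs();print(o['qd'],o['ee_pos'])
E
```

```text
[  3.1785  38.5261  50.8963 117.2327   0.2486  91.649 ] [0.6681 0.038  0.2903] [-90.189   14.8633   1.4725] [-7.788  -5.9617 12.9538] 0.007484649861989771
side 725 lid angle ~ 55.48808286798166
scene 2029 lid angle ~ 59.8513319655411
ink_bottle_mid 0.51 [0.6393 0.28   0.062 ]
pen_cup_mid 0.57 [ 0.6146 -0.2083  0.047 ]
loupe_mid 0.57 [0.3916 0.164  0.017 ]
nib_box_mid 0.86 [ 0.421  -0.0345  0.01  ]
nib_box_mid 0.41 [0.589  0.0274 0.01  ]
scraper_mid 0.57 [ 0.5005 -0.2311  0.0045]
tape_stand_mid 0.61 [0.6099 0.5076 0.025 ]
tea_glass_mid 0.79 [ 0.5871 -0.457   0.042 ]
ink_jar_mid 0.95 [ 0.4875 -0.4356  0.025 ]
[-0.0602  0.0134 -0.0116 -0.0237 -0.1144  0.0379] [0.6681 0.038  0.2903]
```

```bash
python3 -c "
from workcell import bot
print(bot.job_done())"
```

```text
the job is handed in; nothing more can be done
None
```

The case is open: both turnbuttons lie along the lid's edge, and the gripper is holding the lid by its bar pull at about 60°. I handed the job in at about 13.5 s. No verdict was reported.

- **Turnbuttons:** I gripped each one from above and turned it. From the gripper's own angle, the left ended at about +93° and the right at about -91°. Pictures after the lift still show both along the edge.
- **Lid angle:** Depth from the scene camera gives 59.9°. The side camera read 55.5°, but it sees the lid's underside; allowing for the 10 mm lid thickness, that is also about 60°.
- **Hold:** Just before hand-in the arm was still. The fingers were closed on the bar (opening reads 7.5 mm on the 10 mm bar; the turnbuttons also read under size). About 16 N remained at the wrist.
- **Other objects:** The pictures show nothing moved. The network's positions for the bystanders shifted by 4 to 25 mm from the start. I put that down to network noise, because the arm never came near the objects with the largest shifts (scraper, loupe). I did not measure their positions any other way.

One thing went other than planned. On the first approach the last joint reached 179.8°, just short of its 180° limit, so I turned back 8° before gripping the left button.

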